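Kit the fittings for one lamp

TASK

Make up the kit for one lamp in the wooden tray: stand the larger brass ball finial in the small round pocket, the oblong black switch housing squarely in the oblong pocket and, last of all once those two are in, the taller violet glass chimney upright in the large round pocket. Leave the smaller finial, the shorter chimney and the round switch housing standing where they are.

Things in the scene. Friction and masses are not known exactly. Their poses are not given: they have to be found in the camera images.
- large_finial_ball (a point): Centre of the ball of the larger brass finial (loose, about 180 g, to be gathered). It stands upright on a round foot 30 mm across; on a thin stem above it is the ball, 36 mm across, its centre 36 mm above the underside of the foot; with a small bead on top it is about 60 mm tall. Grip the ball at its centre height. z is up its axis.
- small_finial_ball (a point): Centre of the ball of the smaller brass finial, a look-alike to leave alone: same shape at two thirds size (ball 24.5 mm across, its centre 24.5 mm above the table, 41 mm tall).
- oblong_housing_mid (a point): Centre (half-way up, 22 mm above its underside) of the oblong black bakelite switch housing (loose, about 120 g, to be gathered): a block 60 mm long (its x axis) by 36 mm wide (its y axis) by 44 mm tall, with a small brass toggle 10 mm high on top. Grip it across its 36 mm width, with the fingertips 10 mm or more above its underside so that they clear the pocket's walls.
- round_housing_mid (a point): Centre (half-way up, 22 mm above its underside) of the round black bakelite switch housing, a look-alike to leave alone: a cylinder 46 mm across and 44 mm tall with the same brass toggle on top.
- tall_chimney_mid (a point): Centre (half-way up, 62 mm above its underside) of the taller violet glass lamp chimney (loose, about 110 g, to be gathered last): an open tube standing upright, 124 mm tall, foot 46 mm across, belly 58 mm across 25 mm above its underside, then a straight neck 40 mm across from 48 mm above the underside to the top. Grip the neck from outside, about 90 mm above the underside. z is up its axis.
- short_chimney_mid (a point): Centre (half-way up, 42 mm above its underside) of the shorter violet glass chimney, a look-alike to leave alone: same shape at two thirds size (84 mm tall, belly 39 mm, neck 27 mm across).
- finial_pocket: The small round pocket in the tray: a ring of inner diameter 50 mm, dark wood wall 6 mm high and 4 mm thick, fixed to the tray. Origin: the centre of the pocket on the tray's floor, on which the finial stands; z up.
- chimney_pocket: The large round pocket in the tray: a ring of inner diameter 66 mm, dark wood wall 6 mm high and 4 mm thick, fixed to the tray. Origin: the centre of the pocket on the tray's floor, on which the chimney stands; z up.
- housing_pocket: The oblong pocket in the tray: a frame of inner size 78 mm (its x axis) by 54 mm (its y axis), dark wood wall 6 mm high and 4 mm thick, fixed to the tray. Origin: the centre of the pocket on the tray's floor, on which the housing stands, either way round, its 60 mm along the 78 mm; z up.
- tray: The fixed wooden tray, 114 mm (its x axis) by 336 mm (its y axis) outside; its floor is 6 mm above the table, its outer walls 16 mm high above the table and 6 mm thick. The three pockets stand in a row along its y axis, 105 mm apart, in an order that changes. Origin: underside centre.
Mind the look-alikes: they are no part of the job. What is shaped like the part that bears large_finial_ball but red is not meant.

How it is judged:
On the way, in this order (a step that is already met when the one before it is completed fails the run):
1. the larger finial and the oblong housing stand released in their pockets, the chimney not yet (horizontal distance between large_finial_ball and finial_pocket below 0.013 m and z of large_finial_ball in the frame of finial_pocket between 0.032 and 0.04 m and angle between each of large_finial_ball, oblong_housing_mid's own z axis and vertical below 0.1 rad and contact force between the fingers and large_finial below 0.2 N and horizontal distance between oblong_housing_mid and housing_pocket below 0.013 m and z of oblong_housing_mid in the frame of housing_pocket between 0.018 and 0.026 m and angle between the x axis of oblong_housing_mid and the x axis of housing_pocket, either way round below 0.42 rad and contact force between the fingers and oblong_housing below 0.2 N and not (horizontal distance between tall_chimney_mid and chimney_pocket below 0.013 m and z of tall_chimney_mid in the frame of chimney_pocket between 0.058 and 0.066 m and angle between tall_chimney_mid's own z axis and vertical below 0.1 rad and contact force between the fingers and tall_chimney below 0.2 N)), for 0.2 s.
2. the taller chimney stands released in its pocket (horizontal distance between large_finial_ball and finial_pocket below 0.013 m and z of large_finial_ball in the frame of finial_pocket between 0.032 and 0.04 m and angle between each of large_finial_ball, oblong_housing_mid, tall_chimney_mid's own z axis and vertical below 0.1 rad and contact force between the fingers and large_finial below 0.2 N and horizontal distance between oblong_housing_mid and housing_pocket below 0.013 m and z of oblong_housing_mid in the frame of housing_pocket between 0.018 and 0.026 m and angle between the x axis of oblong_housing_mid and the x axis of housing_pocket, either way round below 0.42 rad and contact force between the fingers and oblong_housing below 0.2 N and horizontal distance between tall_chimney_mid and chimney_pocket below 0.013 m and z of tall_chimney_mid in the frame of chimney_pocket between 0.058 and 0.066 m and contact force between the fingers and tall_chimney below 0.2 N), for 0.2 s.
At the end, for the whole second after the job is handed in: Finial, oblong housing and tall chimney released, at rest, upright (0.1 rad) on the tray floor in their own pockets: centres within 13 mm of the pocket centre, heights within 4 mm, housing within 0.42 rad of its pocket; look-alikes within 25 mm of their starts (all of step 2 and distance of each of small_finial_ball, short_chimney_mid, round_housing_mid from where it was at the start of the episode below 0.025 m and linear speed of each of large_finial, oblong_housing, tall_chimney below 0.02 m/s); the robot touches nothing.
It fails at once if a look-alike is displaced by more than 25 mm (distance of any of small_finial_ball, short_chimney_mid, round_housing_mid from where it was at the start of the episode above 0.025 m).
It also fails if it takes over 101 s, if anything falls off the work surface, if the arm or the gripper's body presses on something with over 40 N, if the wrist force passes 120 N, or if a joint passes its speed limit or range.

ROBOT

A 7-joint arm with a two-finger parallel gripper is mounted at the origin on the work surface. World frame = base frame: x ahead of the robot, y to its left, z up, the work surface at z = 0. Lengths are in m, angles in rad, forces in N, time in s.
With the tool pointing down it reaches from about 0.425 to 0.925 m from the base axis. Payload 6.8 kg.
Tool frame: the origin (TCP) lies at the very end of the fingers, on their centre line; the grasp point (between the pads) lies 19 mm behind it; z points along the fingers, y is the line along which they close (so a half turn about z gives the same grasp; the last joint's range is limited). The gripper opens to 85 mm and grips with 20 to 120 N. Pads are 22 mm wide; open, the fingers measure 114 mm over their backs; the gripper's body (76 mm by 85 mm) begins 54 mm behind the grasp point. The pads swing forward as they close: fully open they stand 13 mm farther back than shut.
Start: joints at [1.136, 0.477, 0.022, 1.555, -0.011, 1.109, -0.083], TCP at [0.217, -0.639, 0.231] pointing down, gripper open.
Joint ranges: [-2.96, 2.96], [-0.34, 2.1], [-1.41, 1.46], [0.24, 2.44], [-1.37, 4.51], [0.17, 1.92], [-2.96, 2.96]. Speed limits (rad/s): [2.39, 2.39, 3.14, 3.14, 3.14, 3.14, 3.14].

INTERFACE

Orientations are given as a rotation vector (axis times angle).
In Python, from bench import monitor, optics, r gives the robot as it stands.
- The arm moves only by the shell command python3 -m crank 'ROWS' [OPENING] [FORCE]. ROWS is JSON, a list of rows, each a list of 2 entries, a list of its own where there are three numbers: the shift along the tool's x, y, z in cm, then the turn, a rotation vector about the tool's x, y, z in rad. A call has 1 to 5 rows; each row shifts and turns the commanded pose from where the row before left it, along the tool's axes as they then stand; what a row does not reach is not made up. A row lasts 1/10 s, in which the tool goes at most 50 mm and 8.59 degrees, less where a joint would pass 70% of its speed; a pose out of reach is approached as far as the arm can. A call is refused whole if a number of a shift passes 5 or a number of a turn 0.15, either way. A call with a gripper value outside its range is refused whole. OPENING is the finger opening in cm, from 0 to 8.54, set as the call begins (- or left out, the last holds). The fingers move at their own pace and stop on an object; FORCE is the grip in N (left out, the last holds). Time passes only in rows, so rows that do not move let the fingers close. It gives the time, the measured TCP pose, the force, the opening and the grip force at its end, in the units of the state.
- monitor.get_obs(): the state, without advancing time (a new reading comes with each control period).
- optics.grab_frame(name): name is "scene" or "top" or "wrist"; returns (picture, depth): 420x560x3 uint8, red, green, blue; 420x560 float32, m along the optical axis (not along the pixel's ray), 0 where there is no reading.
- optics.camera_model(name): a dict with "vertical_fov" (degrees; the focal length in pixels is half the picture's height over the tangent of half this angle, whatever the lens; pixels are square), "cx", "cy" (the principal point, pixels), "R" (3x3) and "t" (3): a world point X has camera coordinates R X + t; the wrist camera has in their place "hand_eye" (4x4, takes a point from camera to tool coordinates, whose origin is the TCP and whose axes are the flange's). Camera axes: x right, y down, z forward; pixel columns grow to the right and rows downward; lengths in m; the calibration is good to about 2 mm. The wrist camera is an equidistant fisheye: a pixel r from the principal point sees the ray r / f radians off the axis. A picture is of the moment at which its call begins: read the wrist's pose just before it. camera_model takes no time and is no camera call.
- r.hand_in(): hands the job in; it is judged then, once.
The state is a dict: "clock": time; "joints": joint angles; "qvel": joint speeds; "tau": joint torques, N m; "tcp_pos": TCP position; "orientation": TCP orientation; "contact_force": force on the tool from outside, world axes, zero at the start; "moment": the same for the moment, N m; "grip_width": finger opening in m; "gripper_force": force on a finger pad.
Only numpy, scipy, OpenCV 4.12 (cv2) and the standard library are available. Lean on these libraries where they do the work, as an engineer would, in place of code of your own. Each camera call takes 0.05 s, during which the arm holds its last target. There are 200 camera calls.

## Working session

There is one attempt and no reset: what is moved stays moved. The work goes in short steps, Python scripts to look and compute and a shell command to move; the robot and the scene stay as the last step left them, time stands still between calls to the robot, and variables do not carry over. Pictures are saved under pics/ and viewed, at most 14 in all, crops included, and the job is handed in when it is done.

```bash
ls; mkdir -p pics; python3 - <<'E'
from bench import monitor, optics, r
import cv2,numpy as np
s=monitor.get_obs();print({k:np.round(v,3).tolist() for k,v in s.items()})
for n in("top","scene"):
    p,d=optics.grab_frame(n);cv2.imwrite(f"pics/{n}0.png",p[:,:,::-1]);np.savez(f"{n}0.npz",p=p,d=d)
    print(n,optics.camera_model(n))
print(optics.camera_model("wrist"))
E
```

```text
pics
{'clock': 0.0, 'joints': [1.136, 0.478, 0.022, 1.556, -0.011, 1.109, -0.083], 'qvel': [-0.0, 0.001, -0.001, 0.0, -0.0, -0.0, 0.001], 'tau': [0.0, -59.645, 1.608, -28.12, 0.012, 0.009, 0.0], 'tcp_pos': [0.216, -0.639, 0.23], 'orientation': [-3.098, -0.511, 0.001], 'contact_force': [-0.053, 0.115, 0.013], 'moment': [0.023, -0.003, 0.004], 'gripper_force': 0.0, 'grip_width': 0.085}
top {'vertical_fov': 43.73503332992647, 'cx': 280.78151678964963, 'cy': 208.70961211323004, 'R': array([[ 0.01548702, -0.99974217,  0.01660577],
       [-0.99815187, -0.01643414, -0.05850431],
       [ 0.05876212, -0.01566902, -0.99814903]]), 't': array([-0.03170027,  0.51151024,  1.35066754])}
scene {'vertical_fov': 44.73784092582494, 'cx': 278.32837615396863, 'cy': 216.02112563155526, 'R': array([[ 0.80777718,  0.58907446, -0.02207504],
       [ 0.39542039, -0.56923895, -0.7208396 ],
       [-0.43719417,  0.57354886, -0.69275029]]), 't': array([-0.40136592, -0.15748378,  1.40500365])}
{'vertical_fov': 65.70646984690485, 'cx': 278.5135630806548, 'cy': 205.19681692643837, 'hand_eye': array([[-1.28646997e-04, -9.65802416e-01, -2.59279147e-01,
         6.52055149e-02],
       [ 9.99999981e-01, -1.62239168e-04,  1.08161364e-04,
        -2.70264650e-04],
       [-1.46527740e-04, -2.59279128e-01,  9.65802419e-01,
        -1.42296553e-01],
       [ 0.00000000e+00,  0.00000000e+00,  0.00000000e+00,
         1.00000000e+00]])}
```

View pics/top0.png

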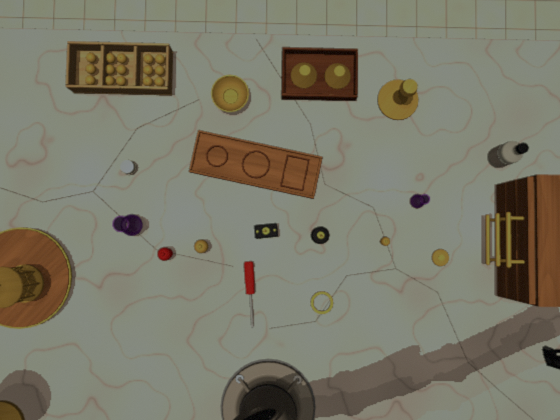

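View pics/scene0.png

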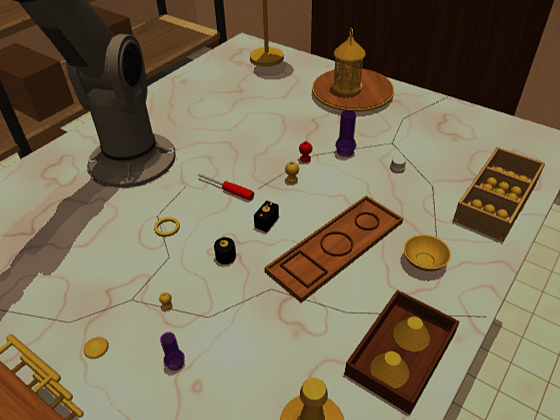

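The top view shows these candidates:
- **Finial:** larger brass finial at (201,246). The look-alikes are red at (165,254) and small brass at (385,241).
- **Housing:** oblong at (265,231), round at (320,235).
- **Chimney:** tall at (128,225), short at (419,201).
- **Tray pockets:** finial (217,156), chimney (256,164), housing (295,172).

The choice fits the description. I'll check it in one crop and measure.

```bash
cat > h.py <<'E'
import numpy as np,cv2
from bench import monitor,optics
from scipy.spatial.transform import Rotation as Rn
def cloud(n,d):
    m=optics.camera_model(n);f=210/np.tan(np.radians(m["vertical_fov"]/2))
    v,u=np.mgrid[:420,:560];x=(u-m["cx"])/f;y=(v-m["cy"])/f
    P=np.stack([x*d,y*d,d],-1)
    if "hand_eye" in m: raise ValueError
    return (P-m["t"])@m["R"]
def ray(n,u,v,z):
    m=optics.camera_model(n);f=210/np.tan(np.radians(m["vertical_fov"]/2))
    c=-m["R"].T@m["t"];r=m["R"].T@np.array([(u-m["cx"])/f,(v-m["cy"])/f,1]);return c+r*(z-c[2])/r[2]
def wproj(X,s):  # world points -> wrist pixels, given state s
    m=optics.camera_model("wrist");f=210/np.tan(np.radians(m["vertical_fov"]/2));H=m["hand_eye"]
    t=(np.atleast_2d(X)-s["tcp_pos"])@Rn.from_rotvec(s["orientation"]).as_matrix()
    c=(t-H[:3,3])@H[:3,:3];rho=np.hypot(c[:,0],c[:,1]);th=np.arctan2(rho,c[:,2])
    return np.c_[m["cx"]+f*th*c[:,0]/rho,m["cy"]+f*th*c[:,1]/rho]
def wray(u,v,z,s): # wrist pixel -> world point at height z
    m=optics.camera_model("wrist");f=210/np.tan(np.radians(m["vertical_fov"]/2));H=m["hand_eye"]
    a=np.array([u-m["cx"],v-m["cy"]]);r=np.hypot(*a);th=r/f
    d=np.r_[a/max(r,1e-9)*np.sin(th),np.cos(th)];R=Rn.from_rotvec(s["orientation"]).as_matrix()
    c=R@H[:3,3]+s["tcp_pos"];w=R@(H[:3,:3]@d);return c+w*(z-c[2])/w[2]
E
python3 - <<'E'
from h import *
T=np.load("top0.npz");S=np.load("scene0.npz");A=cloud("top",T["d"]);B=cloud("scene",S["d"])
def bx(n,P,u,v,w):
    q=P[v-w:v+w,u-w:u+w].reshape(-1,3);q=q[q[:,2]>.008]
    if len(q)<5: print(n,"few");return q
    print(n,len(q),"min",q.min(0).round(3),"max",q.max(0).round(3),"mid",((q.min(0)+q.max(0))/2).round(3));return q
for n,u,v,w in[("lf",201,246,11),("red",165,254,11),("sf",385,241,9),("rh",320,235,13),("tc",128,225,18),("sc",419,201,13)]: bx(n+" top",A,u,v,w)
q=bx("oh top",A,265,231,17);q=q[(q[:,2]>.035)];print(cv2.minAreaRect((q[:,:2]*1000).astype(np.float32)))
for n,u,v,w in[("lf",292,172,12),("tc",346,133,25),("sc",172,351,22),("oh",266,214,18),("sf",165,300,9)]: bx(n+" sc",B,u,v,w)
q=A[120:210,180:335].reshape(-1,3);print("floor z table",np.median(A[290:310,150:200,2]))
q=q[q[:,2]>.0125];r=cv2.minAreaRect((q[:,:2]*1000).astype(np.float32));print("tray",r,cv2.boxPoints(r))
for n,u,v in[("fp",217,156),("cp",256,164),("hp",295,172)]:print(n,ray("top",u,v,.012).round(4))
for n,u,v in[("fp",367,221),("cp",337,243.5),("hp",303,267)]:print(n,ray("scene",u,v,.012).round(4))
for n,u,v in[("lf",201,246),("sf",385,241)]:print(n,ray("top",u,v,.036).round(4))
c=np.vstack([np.hstack([cv2.resize(T["p"][v-28:v+28,u-35:u+35],(390,300),interpolation=3) for u,v in[(190,245),(128,222)]]),np.hstack([cv2.resize(S["p"][v-28:v+28,u-35:u+35],(390,300),interpolation=3) for u,v in[(300,165),(350,133)]])])
cv2.imwrite("pics/crop.png",c[:,:,::-1])
E
```

```text
lf top 163 min [ 0.397 -0.002  0.008] max [0.438 0.211 1.379] mid [0.417 0.105 0.693]
red top 163 min [0.375 0.256 0.008] max [0.408 0.296 0.063] mid [0.392 0.276 0.035]
sf top 70 min [ 0.422 -0.305  0.024] max [ 0.445 -0.283  0.043] mid [ 0.433 -0.294  0.033]
rh top 263 min [ 0.424 -0.145  0.009] max [ 0.468 -0.002  1.379] mid [ 0.446 -0.074  0.694]
tc top 512 min [ 0.427 -0.002  0.008] max [0.499 0.414 1.379] mid [0.463 0.206 0.693]
sc top 225 min [ 0.522 -0.396  0.009] max [ 0.557 -0.36   0.093] mid [ 0.539 -0.378  0.051]
oh top 335 min [ 0.432 -0.014  0.008] max [0.49  0.056 1.379] mid [0.461 0.021 0.693]
((452.2684020996094, 15.110727310180664), (41.86200714111328, 58.909488677978516), 1.1794601678848267)
lf sc 172 min [ 0.397 -0.659  0.008] max [1.001 0.19  0.851] mid [ 0.699 -0.234  0.43 ]
tc sc 825 min [ 0.325 -0.659  0.008] max [1.001 0.564 0.851] mid [ 0.663 -0.048  0.429]
sc sc 615 min [ 0.525 -0.659  0.008] max [ 1.001 -0.365  0.851] mid [ 0.763 -0.512  0.43 ]
oh sc 528 min [ 0.371 -0.659  0.008] max [1.001 0.057 0.851] mid [ 0.686 -0.301  0.429]
sf sc 122 min [ 0.423 -0.659  0.016] max [ 1.001 -0.287  0.851] mid [ 0.712 -0.473  0.433]
floor z table 0.0004028206905077158
tray ((567.0966796875, 58.395416259765625), (335.9223937988281, 242.1114044189453), 78.7867202758789) [[ 415.6899    -82.818726]
 [ 653.1794   -129.90012 ]
 [ 718.5034    199.60956 ]
 [ 481.01398   246.69095 ]]
fp [0.6481 0.1461 0.012 ]
cp [0.6287 0.0434 0.012 ]
hp [ 0.6094 -0.0595  0.012 ]
fp [0.6514 0.1402 0.012 ]
cp [0.6316 0.0388 0.012 ]
hp [ 0.6079 -0.0618  0.012 ]
lf [0.412  0.1791 0.036 ]
sf [ 0.432  -0.2923  0.036 ]
```

View pics/crop.png

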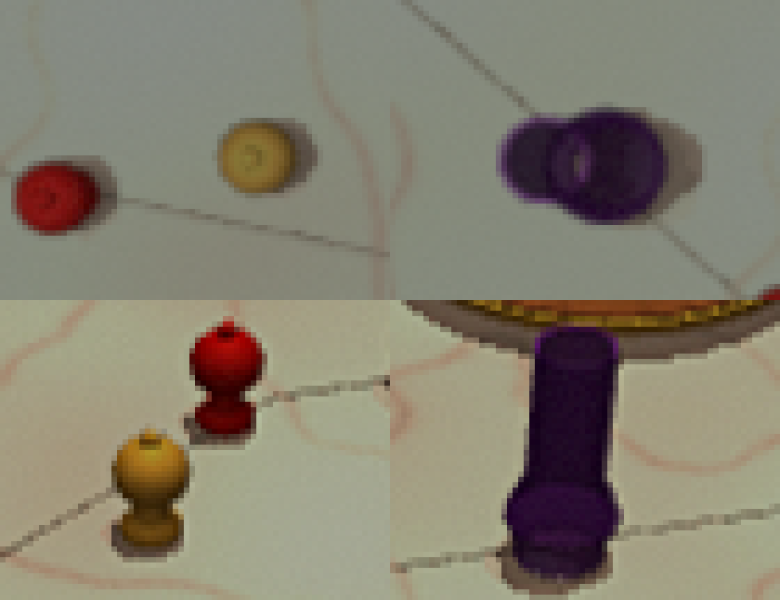

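The crop confirms the choice: the brass ball finial stands upright next to the red decoy, and the tall chimney is an upright tube. Next I fit the exact poses.

```bash
cat > fit.py <<'E'
from h import *
from scipy.optimize import least_squares
T=np.load("top0.npz");S=np.load("scene0.npz");C={}
for n,D in(("top",T),("scene",S)):
    P=cloud(n,D["d"]);ok=(D["d"]>0);C[n]=(P[ok],D["p"][ok].astype(int))
def near(n,x,y,r,z0,z1):
    P,c=C[n];k=(np.hypot(P[:,0]-x,P[:,1]-y)<r)&(P[:,2]>z0)&(P[:,2]<z1);return P[k]
def circ(q,R):
    f=least_squares(lambda p:np.hypot(q[:,0]-p[0],q[:,1]-p[1])-R,q[:,:2].mean(0),loss="soft_l1",f_scale=.001);return f.x.round(4),len(q)
for n in C:
    q=near(n,.413,.18,.035,.022,.05)
    f=least_squares(lambda p:np.linalg.norm(q-p,axis=1)-.018,np.r_[.413,.18,.036],loss="soft_l1",f_scale=.001);print(n,"lf",f.x.round(4),len(q))
    q=near(n,.46,.37,.06,.055,.13);print(n,"tc neck",circ(q,.02),q.max(0).round(3),q.min(0).round(3))
    q=near(n,.46,.37,.06,.018,.032);print(n,"tc belly",circ(q,.029))
    q=near(n,.452,.015,.05,.035,.047);r=cv2.minAreaRect((q[:,:2]*1000).astype(np.float32));print(n,"oh",r)
    q=near(n,.63,.043,.19,.013,.025);r=cv2.minAreaRect((q[:,:2]*1000).astype(np.float32));print(n,"tray",r)
E
python3 fit.py
```

```text
top lf [0.4126 0.1809 0.0353] 91
top tc neck (array([0.4644, 0.3603]), 291) [0.484 0.381 0.129] [0.446 0.341 0.056]
top tc belly (array([0.4652, 0.3633]), 62)
top oh ((454.6582336425781, 15.617130279541016), (35.7452278137207, 59.66020584106445), 6.422617435455322)
top tray ((693.3695678710938, 33.23197937011719), (335.6517028808594, 244.27699279785156), 78.7960433959961)
scene lf [0.4111 0.1772 0.0329] 137
scene tc neck (array([0.4633, 0.3578]), 422) [0.485 0.381 0.124] [0.445 0.335 0.055]
scene tc belly (array([0.4624, 0.3607]), 102)
scene oh ((454.34307861328125, 11.184770584106445), (37.07042694091797, 63.72757339477539), 6.584997653961182)
scene tray ((633.67431640625, 46.566253662109375), (353.3016357421875, 256.817138671875), 50.17905807495117)
```

```bash
cat > plan.py <<'E'
# usage: plan.py x y z yaw_deg(tool y axis) [maxcm]  -> prints rows to type
import sys
from h import *
def target(yaw):
    a=np.radians(yaw);y=np.r_[np.cos(a),np.sin(a),0];z=np.r_[0,0,-1.];return np.c_[np.cross(y,z),y,z]
x,y,z,yaw=map(float,sys.argv[1:5]);mx=float(sys.argv[5]) if len(sys.argv)>5 else 4.4
s=monitor.get_obs();R=Rn.from_rotvec(s["orientation"]);p=np.array(s["tcp_pos"]);G=np.r_[x,y,z]
Rt=min((Rn.from_matrix(target(yaw+k)) for k in((0,180) if yaw<900 else (0,))),key=lambda q:(R.inv()*q).magnitude())
w=(R.inv()*Rt).as_rotvec();n=max(1,int(np.ceil(np.linalg.norm(G-p)*100/mx)),int(np.ceil(abs(w).max()/.145)))
d=(G-p)/n*100;wr=(w/n).round(3);out=[];acc=np.zeros(3)
for i in range(n):
    t=R.inv().apply(d+acc).round(1 if n>3 else 2);acc=d+acc-R.apply(t);out.append([t.tolist(),wr.tolist()]);R=R*Rn.from_rotvec(wr)
print(s["clock"],"tcp",p.round(4),"yaw_y",np.degrees(np.arctan2(*Rn.from_rotvec(s["orientation"]).as_matrix()[[1,0],1])).round(1),"n",n)
import json
for i in range(0,n,5):print(json.dumps(out[i:i+5]).replace(" ",""))
E
python3 plan.py .454 .013 .2 6.4
```

```text
0.1 tcp [ 0.2165 -0.6388  0.2304] yaw_y -71.3 n 16
[[[2.7,-3.4,0.2],[-0.0,-0.0,-0.085]],[[3.0,-3.1,0.2],[-0.0,-0.0,-0.085]],[[3.3,-2.9,0.2],[-0.0,-0.0,-0.085]],[[3.4,-2.6,0.2],[-0.0,-0.0,-0.085]],[[3.7,-2.3,0.2],[-0.0,-0.0,-0.085]]]
[[[3.9,-1.9,0.2],[-0.0,-0.0,-0.085]],[[4.0,-1.7,0.2],[-0.0,-0.0,-0.085]],[[4.1,-1.2,0.2],[-0.0,-0.0,-0.085]],[[4.3,-0.9,0.2],[-0.0,-0.0,-0.085]],[[4.3,-0.6,0.2],[-0.0,-0.0,-0.085]]]
[[[4.3,-0.2,0.1],[-0.0,-0.0,-0.085]],[[4.3,0.2,0.2],[-0.0,-0.0,-0.085]],[[4.3,0.5,0.2],[-0.0,-0.0,-0.085]],[[4.3,0.9,0.2],[-0.0,-0.0,-0.085]],[[4.1,1.3,0.2],[-0.0,-0.0,-0.085]]]
[[[4.1,1.6,0.2],[-0.0,-0.0,-0.085]]]
```

```bash
cat > look.py <<'E'
# look.py name x y z ... : wrist picture with cross at each world point
import sys
from h import *
s=monitor.get_obs();p,d=optics.grab_frame("wrist");np.savez("w_"+sys.argv[1]+".npz",p=p,d=d,pos=s["tcp_pos"],ori=s["orientation"])
im=p[:,:,::-1].copy();X=np.array(sys.argv[2:],float).reshape(-1,3)
for u,v in wproj(X,s):cv2.drawMarker(im,(int(round(u)),int(round(v))),(0,255,0),0,14,1);print(round(u),round(v))
cv2.imwrite(f"pics/{sys.argv[1]}.png",im);print(s["clock"],np.round(s["tcp_pos"],4),s["grip_width"])
E
python3 -m crank '[[[2.7,-3.4,0.2],[0,0,-0.085]],[[3.0,-3.1,0.2],[0,0,-0.085]],[[3.3,-2.9,0.2],[0,0,-0.085]],[[3.4,-2.6,0.2],[0,0,-0.085]],[[3.7,-2.3,0.2],[0,0,-0.085]]]' 8.5 40
python3 -m crank '[[[3.9,-1.9,0.2],[0,0,-0.085]],[[4.0,-1.7,0.2],[0,0,-0.085]],[[4.1,-1.2,0.2],[0,0,-0.085]],[[4.3,-0.9,0.2],[0,0,-0.085]],[[4.3,-0.6,0.2],[0,0,-0.085]]]'
python3 -m crank '[[[4.3,-0.2,0.1],[0,0,-0.085]],[[4.3,0.2,0.2],[0,0,-0.085]],[[4.3,0.5,0.2],[0,0,-0.085]],[[4.3,0.9,0.2],[0,0,-0.085]],[[4.1,1.3,0.2],[0,0,-0.085]]]'
python3 -m crank '[[[4.1,1.6,0.2],[0,0,-0.085]],[[0,0,0],[0,0,0]],[[0,0,0],[0,0,0]]]'
python3 look.py w1 .454 .013 .044 .454 .013 .022; python3 plan.py .454 .013 .1 6.4
```

```text
clock: 0.6
tcp_pos: [0.2907, -0.4335, 0.2209]
orientation: [-2.92, -1.158, 0.0]
contact_force: [0.7, 0.0, 0.4]
grip_width: 0.0849
gripper_force: 0.0
clock: 1.1
tcp_pos: [0.3655, -0.2301, 0.2112]
orientation: [2.61, 1.748, -0.0]
contact_force: [1.4, -0.7, 0.2]
grip_width: 0.0852
gripper_force: 0.0
clock: 1.6
tcp_pos: [0.4396, -0.027, 0.2022]
orientation: [2.183, 2.259, -0.0]
contact_force: [1.4, -0.4, -0.4]
grip_width: 0.085
gripper_force: 0.0
clock: 1.9
tcp_pos: [0.454, 0.0136, 0.2]
orientation: [-2.086, -2.348, 0.001]
contact_force: [-0.9, -1.0, -0.3]
grip_width: 0.0852
gripper_force: 0.0
279 191
279 186
1.9 [0.454  0.0136 0.2   ] 0.0852368264553498
1.95 tcp [0.4537 0.0123 0.1999] yaw_y 6.6 n 3
[[[0.02,0.02,3.33],[-0.0,0.0,0.001]],[[0.03,0.01,3.33],[-0.0,0.0,0.001]],[[0.02,0.02,3.33],[-0.0,0.0,0.001]]]
```

View pics/w1.png

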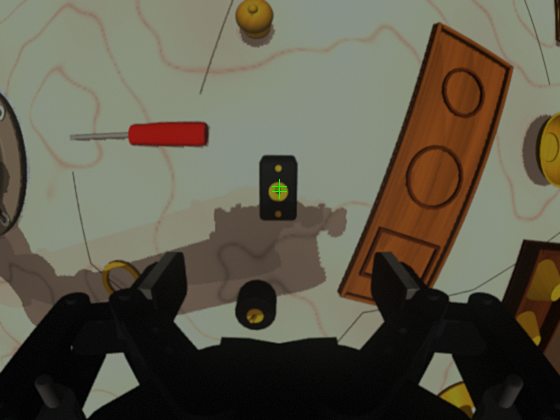

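The wrist view shows the oblong housing at (278,188), square to the fingers and under the cross. The pockets are at (463,92), (434,177) and about (400,260). I descend and grip, and use this frame to check the pockets.

```bash
python3 -m crank '[[[0,0,4.5],[0,0,0]],[[0,0,4.5],[0,0,0]],[[0,0,4.5],[0,0,0]],[[0,0,3.5],[0,0,0]],[[0,0,1.7],[0,0,0]]]'
python3 -m crank '[[[0,0,0],[0,0,0]],[[0,0,0],[0,0,0]],[[0,0,0],[0,0,0]],[[0,0,0],[0,0,0]],[[0,0,0],[0,0,0]]]' 2 40
python3 -m crank '[[[0,0,0],[0,0,0]],[[0,0,0],[0,0,0]],[[0,0,0],[0,0,0]],[[0,0,0],[0,0,0]]]'
python3 - <<'E'
from h import *
w=np.load("w_w1.npz");s={"tcp_pos":w["pos"],"orientation":w["ori"]}
for n,u,v in[("fp",463,92),("cp",434,177)]:print(n,wray(u,v,.012,s).round(4))
for u,v in[(380,229),(439,246)]:print(wray(u,v,.012,s).round(4))
E
python3 plan.py .6087 -.0605 .13 78.8
```

```text
clock: 2.45
tcp_pos: [0.4518, 0.0105, 0.0105]
orientation: [-2.091, -2.341, 0.007]
contact_force: [-0.5, 0.3, 0.2]
grip_width: 0.0851
gripper_force: 0.0
clock: 2.95
tcp_pos: [0.4553, 0.0124, 0.0147]
orientation: [2.088, 2.344, 0.002]
contact_force: [-1.1, -1.7, 8.5]
grip_width: 0.0355
gripper_force: 41.0
clock: 3.35
tcp_pos: [0.4553, 0.0124, 0.0147]
orientation: [2.088, 2.344, 0.002]
contact_force: [-1.3, -1.8, 8.1]
grip_width: 0.0352
gripper_force: 41.0
fp [0.6454 0.145  0.012 ]
cp [0.6244 0.0434 0.012 ]
[ 0.5714 -0.0232  0.012 ]
[ 0.6528 -0.0369  0.012 ]
3.35 tcp [0.4553 0.0124 0.0147] yaw_y 6.6 n 9
[[[-1.0,1.6,-1.3],[0.0,0.0,-0.14]],[[-1.2,1.5,-1.3],[0.0,0.0,-0.14]],[[-1.4,1.2,-1.2],[0.0,0.0,-0.14]],[[-1.6,1.1,-1.3],[0.0,0.0,-0.14]],[[-1.7,0.8,-1.3],[0.0,0.0,-0.14]]]
[[[-1.8,0.6,-1.3],[0.0,0.0,-0.14]],[[-1.8,0.3,-1.2],[0.0,0.0,-0.14]],[[-1.9,0.1,-1.3],[0.0,0.0,-0.14]],[[-1.9,-0.2,-1.3],[0.0,0.0,-0.14]]]
```

```bash
python3 -m crank '[[[0,0,-2],[0,0,0]],[[0,0,-3.5],[0,0,0]],[[0,0,-3.5],[0,0,0]],[[0,0,-2.5],[0,0,0]]]'
python3 -m crank '[[[-1.0,1.6,0],[0,0,-0.14]],[[-1.2,1.5,0],[0,0,-0.14]],[[-1.4,1.2,0],[0,0,-0.14]],[[-1.6,1.1,0],[0,0,-0.14]],[[-1.7,0.8,0],[0,0,-0.14]]]'
python3 -m crank '[[[-1.8,0.6,0],[0,0,-0.14]],[[-1.8,0.3,0],[0,0,-0.14]],[[-1.9,0.1,0],[0,0,-0.14]],[[-1.9,-0.2,0],[0,0,-0.14]],[[0,0,0],[0,0,0]]]'
python3 -m crank '[[[0,0,0],[0,0,0]],[[0,0,0],[0,0,0]]]'
python3 look.py w2 .607 -.0605 .012 .628 .042 .012 .649 .144 .012
```

```text
clock: 3.75
tcp_pos: [0.4548, 0.0129, 0.1309]
orientation: [2.088, 2.345, 0.003]
contact_force: [-0.8, 0.1, -1.0]
grip_width: 0.0353
gripper_force: 40.4
clock: 4.25
tcp_pos: [0.5405, -0.0284, 0.129]
orientation: [1.149, 2.923, -0.0]
contact_force: [0.6, -0.0, -0.8]
grip_width: 0.0352
gripper_force: 40.4
clock: 4.75
tcp_pos: [0.6098, -0.0616, 0.1286]
orientation: [0.307, 3.125, 0.0]
contact_force: [0.1, 0.2, -1.3]
grip_width: 0.0354
gripper_force: 40.3
clock: 4.95
tcp_pos: [0.6071, -0.059, 0.1285]
orientation: [-0.308, -3.126, 0.0]
contact_force: [-0.6, 1.5, -1.2]
grip_width: 0.0357
gripper_force: 40.3
277 201
398 202
493 203
4.95 [ 0.6071 -0.059   0.1285] 0.035721156613626674
```

View pics/w2.png

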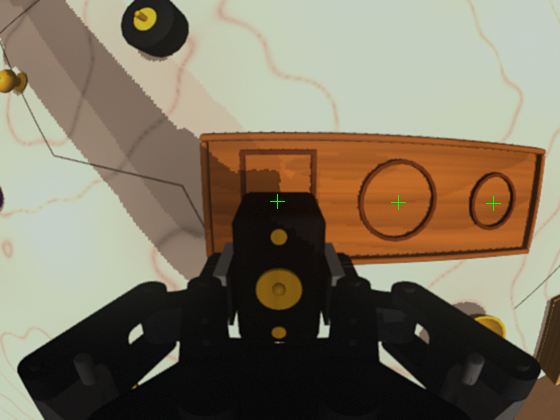

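```bash
python3 - <<'E'
from h import *
w=np.load("w_w2.npz");s={"tcp_pos":w["pos"],"orientation":w["ori"]}
x=np.r_[np.cos(np.radians(-11.2)),np.sin(np.radians(-11.2)),0]
print("hp",(wray(278,149.5,.012,s)+.043*x).round(4),wray(398,199.5,.012,s).round(4),wray(492,200.5,.012,s).round(4))
E
python3 plan.py .6065 -.0605 .13 78.8
```

```text
hp [ 0.6078 -0.0595  0.012 ] [0.6257 0.042  0.012 ] [0.6461 0.1428 0.012 ]
5.0 tcp [ 0.6072 -0.0589  0.1285] yaw_y 78.8 n 1
[[[0.04,-0.17,-0.15],[-0.0,-0.0,-0.0]]]
```

```bash
python3 -m crank '[[[0,-0.1,3],[0,0,0]],[[0,0,3],[0,0,0]],[[0,0,2.5],[0,0,0]],[[0,0,1.5],[0,0,0]],[[0,0,0.3],[0,0,0]]]'
python3 -m crank '[[[0,0,0.3],[0,0,0]],[[0,0,0.1],[0,0,0]],[[0,0,0],[0,0,0]]]'
```

```text
clock: 5.5
tcp_pos: [0.6065, -0.0602, 0.0239]
orientation: [-0.305, -3.124, 0.0]
contact_force: [-0.6, 0.0, -0.9]
grip_width: 0.0355
gripper_force: 40.4
clock: 5.8
tcp_pos: [0.6086, -0.0605, 0.0223]
orientation: [0.306, 3.125, -0.0]
contact_force: [0.4, 0.0, -0.9]
grip_width: 0.0354
gripper_force: 40.4
```

```bash
python3 -m crank '[[[0,0,0.1],[0,0,0]],[[0,0,0.1],[0,0,0]],[[0,0,0],[0,0,0]]]'
python3 -m crank '[[[0,0,0],[0,0,0]],[[0,0,0],[0,0,0]],[[0,0,0],[0,0,0]],[[0,0,0],[0,0,0]],[[0,0,0],[0,0,0]]]' 6.5
python3 -m crank '[[[0,0,-2],[0,0,0]],[[0,0,-4],[0,0,0]],[[0,0,-4],[0,0,0]],[[0,0,-4],[0,0,0]],[[0,0,-2],[0,0,0]]]' 8.5
python3 plan.py .412 .179 .19 78
```

```text
clock: 6.1
tcp_pos: [0.6085, -0.0606, 0.0208]
orientation: [0.306, 3.125, -0.001]
contact_force: [-2.5, 0.1, 8.1]
grip_width: 0.0351
gripper_force: 41.4
clock: 6.6
tcp_pos: [0.6079, -0.0605, 0.0192]
orientation: [-0.306, -3.127, -0.0]
contact_force: [-0.4, 0.2, 0.6]
grip_width: 0.0648
gripper_force: 0.0
clock: 7.1
tcp_pos: [0.6096, -0.0597, 0.1848]
orientation: [0.304, 3.121, 0.001]
contact_force: [-0.4, 0.4, -0.3]
grip_width: 0.0848
gripper_force: 0.0
7.1 tcp [ 0.6096 -0.0597  0.1848] yaw_y 78.9 n 8
[[[3.0,2.5,-0.1],[0.0,0.001,0.002]],[[3.0,2.4,-0.1],[0.0,0.001,0.002]],[[3.0,2.4,-0.0],[0.0,0.001,0.002]],[[3.0,2.5,-0.1],[0.0,0.001,0.002]],[[3.0,2.4,-0.1],[0.0,0.001,0.002]]]
[[[3.1,2.4,-0.0],[0.0,0.001,0.002]],[[3.0,2.4,-0.1],[0.0,0.001,0.002]],[[3.0,2.4,-0.1],[0.0,0.001,0.002]]]
```

```bash
python3 -m crank '[[[3.0,2.5,0],[0,0,0]],[[3.0,2.4,0],[0,0,0]],[[3.0,2.4,0],[0,0,0]],[[3.0,2.5,0],[0,0,0]],[[3.0,2.4,0],[0,0,0]]]' 6.5
python3 -m crank '[[[3.1,2.4,0],[0,0,0]],[[3.0,2.4,0],[0,0,0]],[[3.0,2.4,0],[0,0,0]],[[0,0,0],[0,0,0]],[[0,0,0],[0,0,0]]]'
python3 look.py w3 .412 .179 .036 .412 .179 .06 .607 -.06 .05; python3 plan.py .412 .179 .017 78
python3 - <<'E'
from h import *
p,d=optics.grab_frame("top");cv2.imwrite("pics/t3.png",cv2.resize(p[120:215,180:340,::-1],(640,380),interpolation=3))
P=cloud("top",d);k=(d>0)&(np.hypot(P[...,0]-.607,P[...,1]+.06)<.055)&(P[...,2]>.042)&(P[...,2]<.056);print(cv2.minAreaRect((P[k][:,:2]*1000).astype(np.float32)),np.median(P[k][:,2]))
E
```

```text
clock: 7.6
tcp_pos: [0.4834, 0.0896, 0.1807]
orientation: [0.305, 3.125, -0.0]
contact_force: [0.5, 0.1, -0.1]
grip_width: 0.0649
gripper_force: 0.0
clock: 8.1
tcp_pos: [0.4088, 0.1773, 0.1804]
orientation: [0.301, 3.125, -0.001]
contact_force: [-0.4, 0.1, -0.9]
grip_width: 0.0649
gripper_force: 0.0
281 196
281 203
126 380
8.1 [0.4088 0.1773 0.1804] 0.0648657130136379
8.15 tcp [0.4095 0.1763 0.1801] yaw_y 78.9 n 4
[[[-0.0,0.1,4.1],[-0.0,0.0,0.004]],[[-0.1,0.1,4.1],[-0.0,0.0,0.004]],[[-0.0,0.0,4.0],[-0.0,0.0,0.004]],[[-0.1,0.1,4.1],[-0.0,0.0,0.004]]]
((608.7872924804688, -58.024600982666016), (35.795143127441406, 60.312400817871094), 79.35681915283203) 0.049619478457998155
```

View pics/w3.png

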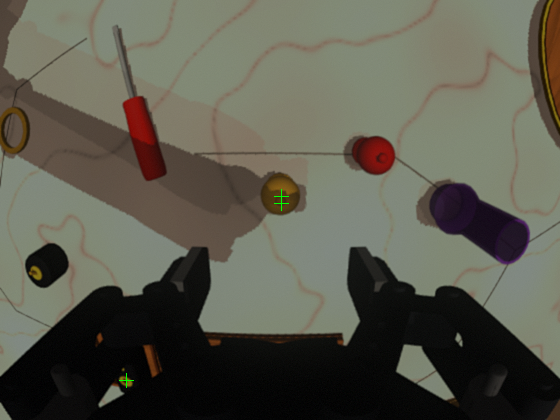

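View pics/t3.png

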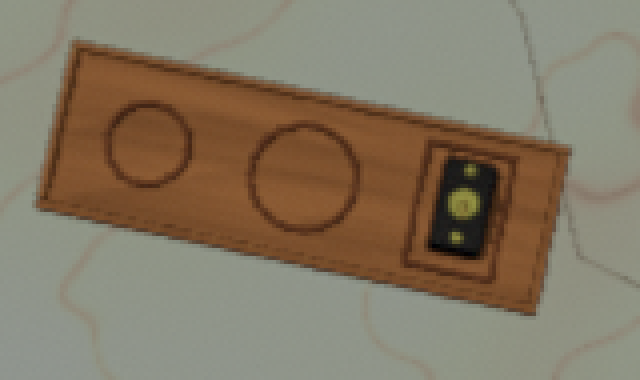

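The top crop shows the housing standing squarely in its pocket, at about (465,205) in the crop. In the wrist view the brass ball is at (280,195), 1 px from the prediction, and the red one is at (375,155). I descend on the brass ball.

```bash
python3 -m crank '[[[-0.1,0.1,4.1],[0,0,0]],[[-0.1,0.1,4.1],[0,0,0]],[[0,0,4.0],[0,0,0]],[[0,0.1,3.3],[0,0,0]],[[0,0,0.8],[0,0,0]]]'
python3 -m crank '[[[0,0,0],[0,0,0]],[[0,0,0],[0,0,0]]]'
python3 -m crank '[[[0,0,0],[0,0,0]],[[0,0,0],[0,0,0]],[[0,0,0],[0,0,0]],[[0,0,0],[0,0,0]],[[0,0,0],[0,0,0]]]' 2 40
python3 plan.py .647 .1435 .13 78.8
```

```text
clock: 8.7
tcp_pos: [0.4104, 0.1772, 0.0135]
orientation: [-0.308, -3.122, 0.004]
contact_force: [-0.9, 0.2, -0.4]
grip_width: 0.0651
gripper_force: 0.0
clock: 8.9
tcp_pos: [0.4127, 0.1792, 0.0175]
orientation: [0.307, 3.125, 0.001]
contact_force: [-0.4, 0.3, 0.7]
grip_width: 0.0652
gripper_force: 0.0
clock: 9.4
tcp_pos: [0.4127, 0.1792, 0.0176]
orientation: [0.306, 3.124, 0.001]
contact_force: [0.1, -1.9, 9.7]
grip_width: 0.0339
gripper_force: 38.8
9.4 tcp [0.4127 0.1792 0.0176] yaw_y 78.8 n 6
[[[-4.0,0.2,-1.9],[0.0,0.0,0.0]],[[-3.9,0.2,-1.8],[0.0,0.0,0.0]],[[-4.0,0.1,-1.9],[0.0,0.0,0.0]],[[-3.9,0.2,-1.8],[0.0,0.0,0.0]],[[-4.0,0.2,-1.9],[0.0,0.0,0.0]]]
[[[-3.9,0.2,-1.9],[0.0,0.0,0.0]]]
```

```bash
python3 -m crank '[[[0,0,-1],[0,0,0]],[[0,0,-3],[0,0,0]],[[0,0,-3],[0,0,0]],[[0,0,-3],[0,0,0]],[[0,0,-1.5],[0,0,0]]]'
python3 -m crank '[[[0,0,0],[0,0,0]],[[0,0,0],[0,0,0]]]'
python3 - <<'E'
from h import *
a=optics.grab_frame("scene")[0][80:240,200:400];b=optics.grab_frame("wrist")[0][100:360,120:440]
cv2.imwrite("pics/g4.png",np.hstack([cv2.resize(a,(400,320),interpolation=3),cv2.resize(b,(394,320))])[:,:,::-1])
E
```

```text
clock: 9.9
tcp_pos: [0.4122, 0.1796, 0.1341]
orientation: [0.305, 3.124, 0.002]
contact_force: [0.3, 0.3, -0.9]
grip_width: 0.0338
gripper_force: 40.3
clock: 10.1
tcp_pos: [0.4115, 0.1785, 0.1313]
orientation: [0.306, 3.126, -0.001]
contact_force: [0.2, -0.3, -1.4]
grip_width: 0.0342
gripper_force: 40.3
```

View pics/g4.png

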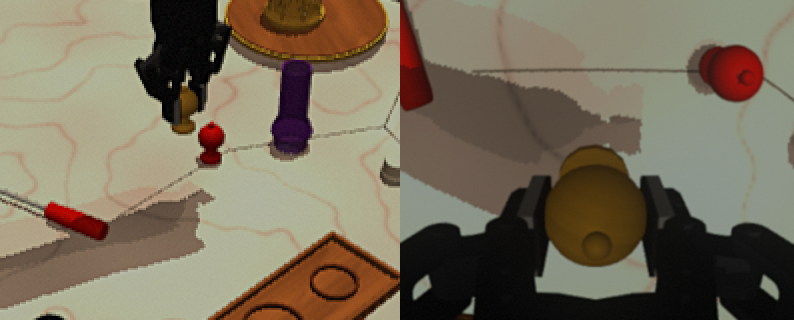

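The finial is held upright by its ball, at (185,100) on the left and (597,210) on the right. Next I carry it over its pocket.

```bash
python3 -m crank '[[[-4.0,0.2,0],[0,0,0]],[[-3.9,0.2,0],[0,0,0]],[[-4.0,0.2,0],[0,0,0]],[[-3.9,0.2,0],[0,0,0]],[[-4.0,0.2,0],[0,0,0]]]'
python3 -m crank '[[[-3.9,0.2,0],[0,0,0]],[[0,0,0],[0,0,0]],[[0,0,0],[0,0,0]],[[0,0,0],[0,0,0]]]'
python3 look.py w5 .647 .1435 .012 .627 .042 .012; python3 plan.py .647 .1435 .04 78.8
```

```text
clock: 10.7
tcp_pos: [0.6083, 0.1499, 0.1294]
orientation: [-0.305, -3.124, 0.002]
contact_force: [0.1, 1.3, -2.3]
grip_width: 0.0337
gripper_force: 40.2
clock: 11.1
tcp_pos: [0.6447, 0.1456, 0.1301]
orientation: [-0.303, -3.124, 0.001]
contact_force: [-0.5, 0.4, -0.5]
grip_width: 0.0336
gripper_force: 40.3
277 204
158 204
11.1 [0.6447 0.1456 0.1301] 0.033618729449041554
11.15 tcp [0.6447 0.1456 0.1305] yaw_y 79.0 n 3
[[[-0.09,-0.05,3.02],[-0.0,-0.001,0.001]],[[-0.09,-0.06,3.02],[-0.0,-0.001,0.001]],[[-0.09,-0.05,3.01],[-0.0,-0.001,0.001]]]
```

View pics/w5.png

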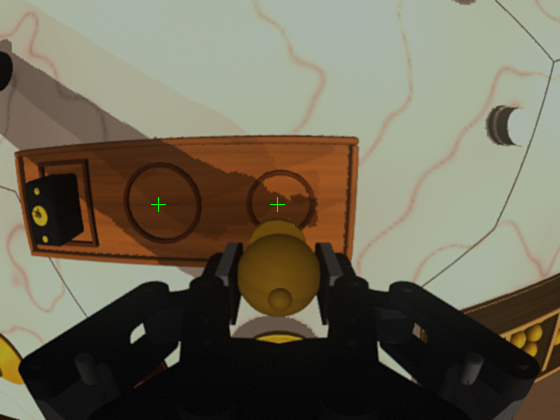

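The rings are centred at (281,203) and (163,202), about 3 mm further along +y than predicted. I allow for that and lower the finial.

```bash
python3 -m crank '[[[-0.2,0,3],[0,0,0]],[[0,0,3],[0,0,0]],[[0,0,2.5],[0,0,0]],[[0,0,1.5],[0,0,0]],[[0,0,0.3],[0,0,0]]]'
python3 -m crank '[[[0,0,0.1],[0,0,0]],[[0,0,0],[0,0,0]],[[0,0,0],[0,0,0]]]'
```

```text
clock: 11.65
tcp_pos: [0.6466, 0.1443, 0.0266]
orientation: [-0.304, -3.124, 0.002]
contact_force: [-0.6, -0.3, -1.2]
grip_width: 0.0341
gripper_force: 40.3
clock: 11.95
tcp_pos: [0.6492, 0.1449, 0.0287]
orientation: [0.305, 3.125, 0.001]
contact_force: [-0.4, -0.2, -1.9]
grip_width: 0.0337
gripper_force: 40.3
```

```bash
python3 -m crank '[[[0,0,0.2],[0,0,0]],[[0,0,0.15],[0,0,0]],[[0,0,0],[0,0,0]]]'
python3 -m crank '[[[0,0,0.1],[0,0,0]],[[0,0,0],[0,0,0]]]'
```

```text
clock: 12.25
tcp_pos: [0.6486, 0.1445, 0.024]
orientation: [0.306, 3.126, 0.0]
contact_force: [0.3, -0.2, -1.4]
grip_width: 0.0344
gripper_force: 40.4
clock: 12.45
tcp_pos: [0.6489, 0.1445, 0.0238]
orientation: [0.306, 3.126, -0.0]
contact_force: [-2.0, -1.4, 5.8]
grip_width: 0.0342
gripper_force: 40.9
```

```bash
python3 -m crank '[[[0,0,0],[0,0,0]],[[0,0,0],[0,0,0]],[[0,0,0],[0,0,0]],[[0,0,0],[0,0,0]],[[0,0,0],[0,0,0]]]' 6.5
python3 -m crank '[[[0,0,-2],[0,0,0]],[[0,0,-4],[0,0,0]],[[0,0,-4.5],[0,0,0]],[[0,0,-4.5],[0,0,0]],[[0,0,-4.5],[0,0,0]]]' 8.5
python3 plan.py .464 .36 .24 78.8
```

```text
clock: 12.95
tcp_pos: [0.6483, 0.1445, 0.0227]
orientation: [-0.306, -3.127, 0.0]
contact_force: [-0.3, -0.5, 0.5]
grip_width: 0.065
gripper_force: 0.0
clock: 13.45
tcp_pos: [0.6481, 0.1449, 0.2213]
orientation: [0.304, 3.126, 0.001]
contact_force: [1.5, 0.2, 0.4]
grip_width: 0.0852
gripper_force: 0.0
13.45 tcp [0.6481 0.1449 0.2213] yaw_y 78.9 n 7
[[[3.2,2.5,-0.3],[0.0,0.0,0.0]],[[3.1,2.5,-0.2],[0.0,0.0,0.0]],[[3.2,2.5,-0.3],[0.0,0.0,0.0]],[[3.2,2.5,-0.3],[0.0,0.0,0.0]],[[3.2,2.5,-0.2],[0.0,0.0,0.0]]]
[[[3.1,2.5,-0.3],[0.0,0.0,0.0]],[[3.2,2.6,-0.3],[0.0,0.0,0.0]]]
```

```bash
python3 -m crank '[[[3.2,2.5,-0.3],[0,0,0]],[[3.1,2.5,-0.3],[0,0,0]],[[3.2,2.5,-0.3],[0,0,0]],[[3.2,2.5,-0.3],[0,0,0]],[[3.2,2.5,-0.3],[0,0,0]]]'
python3 -m crank '[[[3.1,2.5,-0.3],[0,0,0]],[[3.2,2.6,-0.3],[0,0,0]],[[0,0,0],[0,0,0]],[[0,0,0],[0,0,0]]]'
python3 look.py w6 .464 .36 .124 .464 .36 .025; python3 plan.py .464 .36 .071 78.8
python3 - <<'E'
from h import *
p,d=optics.grab_frame("top");a=cv2.resize(p[120:215,180:340,::-1],(480,300),interpolation=3)
b=optics.grab_frame("scene")[0][185:310,255:415,::-1];c=cv2.imread("pics/w6.png")[60:360]
cv2.imwrite("pics/t6.png",np.vstack([np.hstack([a,cv2.resize(b,(320,300),interpolation=3)]),np.hstack([cv2.resize(c,(560,300)),np.zeros((300,240,3),np.uint8)])]))
E
```

```text
clock: 13.95
tcp_pos: [0.5152, 0.2993, 0.2346]
orientation: [0.305, 3.125, 0.001]
contact_force: [0.2, 1.0, -0.5]
grip_width: 0.0852
gripper_force: 0.0
clock: 14.35
tcp_pos: [0.4637, 0.3614, 0.2403]
orientation: [0.3, 3.126, 0.001]
contact_force: [0.7, -0.1, 0.2]
grip_width: 0.0851
gripper_force: 0.0
277 201
277 179
14.35 [0.4637 0.3614 0.2403] 0.08513354358256905
14.4 tcp [0.4649 0.36   0.2398] yaw_y 78.9 n 4
[[[0.0,-0.0,4.2],[0.0,0.0,0.0]],[[0.1,-0.0,4.2],[0.0,0.0,0.0]],[[-0.0,-0.0,4.3],[0.0,0.0,0.0]],[[0.0,-0.0,4.2],[0.0,0.0,0.0]]]
```

View pics/t6.png

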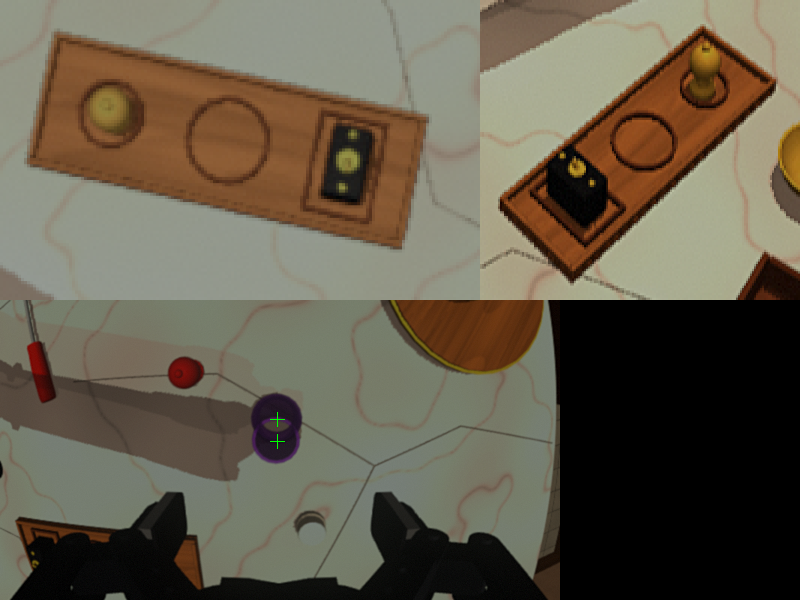

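The finial and housing both stand in their pockets. The chimney's neck rim is at about (276,201) in the wrist frame, on the cross. I descend and grip the neck.

```bash
python3 -m crank '[[[0,0,4.2],[0,0,0]],[[0.1,0,4.2],[0,0,0]],[[0,0,4.3],[0,0,0]],[[0,0,3.2],[0,0,0]],[[0,0,1],[0,0,0]]]'
python3 -m crank '[[[0,0,0],[0,0,0]],[[0,0,0],[0,0,0]]]'
python3 -m crank '[[[0,0,0],[0,0,0]],[[0,0,0],[0,0,0]],[[0,0,0],[0,0,0]],[[0,0,0],[0,0,0]],[[0,0,0],[0,0,0]]]' 2.5 35
python3 -m crank '[[[0,0,-1],[0,0,0]],[[0,0,-3],[0,0,0]],[[0,0,-4],[0,0,0]],[[0,0,-3],[0,0,0]],[[0,0,-1],[0,0,0]]]'
python3 plan.py .6285 .0435 .191 78.8
```

```text
clock: 15.0
tcp_pos: [0.4631, 0.3573, 0.0662]
orientation: [-0.309, -3.122, 0.007]
contact_force: [-0.6, -0.1, 0.4]
grip_width: 0.0851
gripper_force: 0.0
clock: 15.2
tcp_pos: [0.4647, 0.361, 0.0713]
orientation: [0.307, 3.125, 0.003]
contact_force: [0.3, 0.2, 0.7]
grip_width: 0.0852
gripper_force: 0.0
clock: 15.7
tcp_pos: [0.4642, 0.3606, 0.071]
orientation: [0.306, 3.125, 0.001]
contact_force: [0.4, -1.6, 7.1]
grip_width: 0.0413
gripper_force: 34.6
clock: 16.2
tcp_pos: [0.4645, 0.362, 0.1937]
orientation: [0.305, 3.123, 0.006]
contact_force: [0.1, -0.4, -0.5]
grip_width: 0.0415
gripper_force: 35.8
16.2 tcp [0.4645 0.362  0.1937] yaw_y 78.9 n 9
[[[-2.5,-3.1,0.0],[0.0,0.0,0.0]],[[-2.4,-3.1,0.1],[0.0,0.0,0.0]],[[-2.5,-3.2,-0.0],[0.0,0.0,0.0]],[[-2.5,-3.1,0.0],[0.0,0.0,0.0]],[[-2.5,-3.1,0.0],[0.0,0.0,0.0]]]
[[[-2.4,-3.1,0.1],[0.0,0.0,0.0]],[[-2.5,-3.1,-0.0],[0.0,0.0,0.0]],[[-2.5,-3.2,0.0],[0.0,0.0,0.0]],[[-2.4,-3.1,0.0],[0.0,0.0,0.0]]]
```

```bash
python3 -m crank '[[[-2.5,-3.1,0],[0,0,0]],[[-2.4,-3.1,0],[0,0,0]],[[-2.5,-3.2,0],[0,0,0]],[[-2.5,-3.1,0],[0,0,0]],[[-2.5,-3.1,0],[0,0,0]]]'
python3 -m crank '[[[-2.4,-3.1,0],[0,0,0]],[[-2.5,-3.1,0],[0,0,0]],[[-2.5,-3.2,0],[0,0,0]],[[-2.4,-3.1,0],[0,0,0]]]'
python3 -m crank '[[[0,0,0],[0,0,0]],[[0,0,0],[0,0,0]],[[0,0,0],[0,0,0]]]'
python3 look.py w7 .6285 .0435 .012; python3 plan.py .6285 .0435 .1 78.8
python3 - <<'E'
from h import *
a=optics.grab_frame("scene")[0][110:310,220:420,::-1]
cv2.imwrite("pics/t7.png",np.hstack([cv2.resize(a,(420,420),interpolation=3),cv2.imread("pics/w7.png")[:,90:470]]))
E
```

```text
clock: 16.7
tcp_pos: [0.5552, 0.1813, 0.1892]
orientation: [-0.305, -3.126, 0.001]
contact_force: [1.6, -0.6, -1.4]
grip_width: 0.0415
gripper_force: 35.8
clock: 17.1
tcp_pos: [0.6271, 0.0397, 0.1891]
orientation: [-0.306, -3.125, 0.001]
contact_force: [0.3, 0.6, -1.3]
grip_width: 0.0416
gripper_force: 35.8
clock: 17.4
tcp_pos: [0.6262, 0.0432, 0.1895]
orientation: [-0.302, -3.126, -0.001]
contact_force: [0.2, 0.4, -1.5]
grip_width: 0.0413
gripper_force: 35.8
279 188
17.4 [0.6262 0.0432 0.1895] 0.04131395780337046
17.45 tcp [0.6262 0.0435 0.1897] yaw_y 79.0 n 3
[[[-0.08,0.01,2.99],[0.0,-0.0,0.001]],[[-0.07,0.02,2.99],[0.0,-0.0,0.001]],[[-0.08,0.01,2.99],[0.0,-0.0,0.001]]]
```

View pics/t7.png

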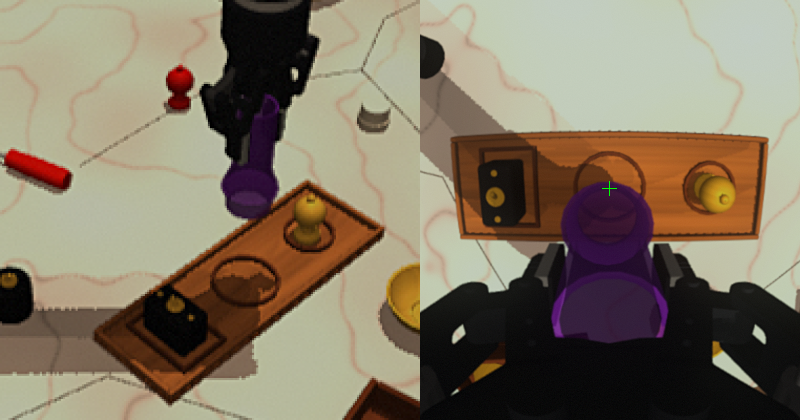

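The held chimney looks a little tilted in the scene view, with its top at (268,97) and foot at (248,205) in the crop. I'll measure its axis from the clouds before lowering it.

```bash
cat > axis.py <<'E'
from h import *
from scipy.optimize import least_squares
prof=lambda h:np.interp(h,[0,.025,.048,.124],[.023,.029,.020,.020])
s=monitor.get_obs();Q=[]
for n in("scene","top"):
    p,d=optics.grab_frame(n);P=cloud(n,d);p=p.astype(int);t=np.array(s["tcp_pos"])
    k=(d>0)&(p[...,2]>p[...,1]+18)&(p[...,0]>p[...,1]+5)&(np.hypot(P[...,0]-t[0],P[...,1]-t[1])<.07)&(P[...,2]>.01);print(n,k.sum());Q.append(P[k])
for q in(Q[0],np.vstack(Q)):
    z0=s["tcp_pos"][2]-.071
    def f(a):
        ax=np.r_[a[3],a[4],1];ax/=np.linalg.norm(ax);w=q-a[:3];h=w@ax;return np.linalg.norm(w-np.outer(h,ax),axis=1)-prof(h)
    r=least_squares(f,np.r_[s["tcp_pos"][:2],z0,0,0],loss="soft_l1",f_scale=.002);print("foot",r.x[:3].round(4),"tilt",r.x[3:].round(3),"rms",np.sqrt(np.mean(r.fun**2)).round(4),"tcp",np.round(s["tcp_pos"],4))
E
python3 axis.py
```

```text
scene 891
top 0
foot [0.6248 0.0432 0.1179] tilt [-0.003 -0.012] rms 0.0016 tcp [0.6263 0.0435 0.1898]
foot [0.6248 0.0432 0.1179] tilt [-0.003 -0.012] rms 0.0016 tcp [0.6263 0.0435 0.1898]
```

The chimney is upright (tilt about 0.01 rad), so I lower it.

```bash
python3 -m crank '[[[-0.25,-0.1,3],[0,0,0]],[[0,0,3],[0,0,0]],[[0,0,2.5],[0,0,0]],[[0,0,1.5],[0,0,0]],[[0,0,0.7],[0,0,0]]]'
python3 -m crank '[[[0,0,0.2],[0,0,0]],[[0,0,0],[0,0,0]],[[0,0,0],[0,0,0]]]'
python3 axis.py
```

```text
clock: 18.1
tcp_pos: [0.6286, 0.0406, 0.0815]
orientation: [-0.304, -3.125, 0.0]
contact_force: [-1.0, -0.3, -1.6]
grip_width: 0.0414
gripper_force: 35.8
clock: 18.4
tcp_pos: [0.6302, 0.0405, 0.0821]
orientation: [0.305, 3.125, 0.001]
contact_force: [-0.3, 0.5, -2.2]
grip_width: 0.0411
gripper_force: 35.8
scene 730
top 0
foot [0.6289 0.04   0.0103] tilt [-0.007 -0.015] rms 0.0017 tcp [0.6302 0.0405 0.0821]
foot [0.6289 0.04   0.0103] tilt [-0.007 -0.015] rms 0.0017 tcp [0.6302 0.0405 0.0821]
```

```bash
python3 -m crank '[[[0,0.1,0.2],[0,0,0]],[[0,0,0.2],[0,0,0]],[[0,0,0],[0,0,0]]]'
python3 -m crank '[[[0,0,0.15],[0,0,0]],[[0,0,0],[0,0,0]]]'
```

```text
clock: 18.8
tcp_pos: [0.6298, 0.0414, 0.0771]
orientation: [0.305, 3.126, 0.0]
contact_force: [0.2, 0.0, 1.3]
grip_width: 0.0413
gripper_force: 35.9
clock: 19.0
tcp_pos: [0.6303, 0.0414, 0.077]
orientation: [0.306, 3.125, -0.001]
contact_force: [-2.7, -1.4, 10.6]
grip_width: 0.0415
gripper_force: 36.7
```

```bash
python3 -m crank '[[[0,0,0],[0,0,0]],[[0,0,0],[0,0,0]],[[0,0,0],[0,0,0]],[[0,0,0],[0,0,0]],[[0,0,0],[0,0,0]]]' 7.5
python3 -m crank '[[[0,0,-2],[0,0,0]],[[0,0,-4],[0,0,0]],[[0,0,-4],[0,0,0]],[[0,0,-4],[0,0,0]],[[0,0,-3],[0,0,0]]]'
python3 -m crank '[[[4,0,0],[0,0,0]],[[4,0,0],[0,0,0]],[[4,0,0],[0,0,0]],[[2,0,0],[0,0,0]],[[0,0,0],[0,0,0]]]'
python3 - <<'E'
from h import *
a=optics.grab_frame("top")[0][110:260,180:330,::-1];b=optics.grab_frame("scene")[0][110:310,220:420,::-1]
cv2.imwrite("pics/t8.png",np.hstack([cv2.resize(a,(400,400),interpolation=3),cv2.resize(b,(400,400),interpolation=3)]))
E
```

```text
clock: 19.5
tcp_pos: [0.6294, 0.0412, 0.0751]
orientation: [-0.305, -3.126, 0.0]
contact_force: [0.1, 0.5, 0.2]
grip_width: 0.075
gripper_force: 0.0
clock: 20.0
tcp_pos: [0.63, 0.0417, 0.248]
orientation: [0.305, 3.125, 0.001]
contact_force: [1.0, -0.7, -0.5]
grip_width: 0.0751
gripper_force: 0.0
clock: 20.5
tcp_pos: [0.4896, 0.0689, 0.2454]
orientation: [-0.302, -3.127, 0.004]
contact_force: [0.3, -0.9, 0.2]
grip_width: 0.0749
gripper_force: 0.0
```

View pics/t8.png

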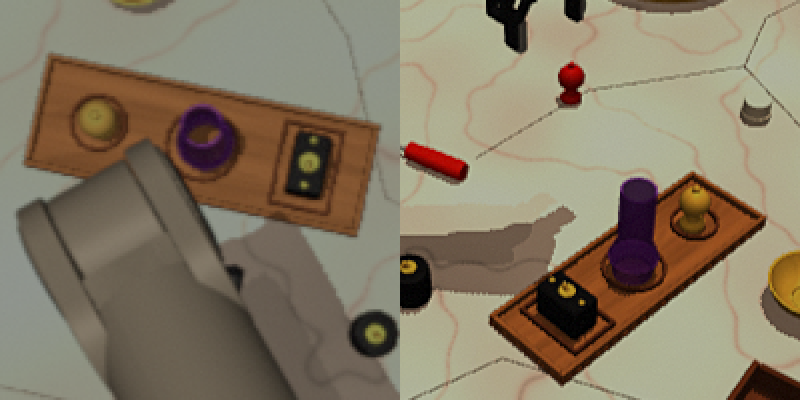

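Finial (98,122), chimney (205,137) and housing (308,160) all stand upright in their pockets, the arm is clear, and neither view shows a look-alike disturbed.

```bash
python3 -c "
from bench import r
print(r.hand_in())"
```

```text
the job is handed in; nothing more can be done
None
```

The job is handed in at about 20.6 s: the larger finial, then the oblong housing and last the tall chimney stand released and upright in their pockets in the final pictures (housing placed first, finial second); I never moved the look-alikes, but no verdict came back.

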